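Clamp the dust drawer of a stone carver's extractor with its draw latch

TASK

Shut the dust drawer of the green dust extractor: push it in until it bears firmly on its rubber seal (a steady push of about 15 to 18 N, never more than 25 N), hook the latch's wire bail over the keeper on the drawer front and draw it back under the keeper's lip, then swing the red lever over past centre and press it down flat, so that the drawer is clamped. Feel your way: never press on the lever with more than 25 N, and leave the sculpture, tools, blocks and offcut where they are.

Things in the scene. Friction and masses are not known exactly. Their poses are not given: they have to be found in the camera images.
- extractor: bench-top down-draught dust extractor, green steel box fixed to the bench, 360 deep (x) x 380 wide (y), deck 150 high, grille on the rear of the deck, low back splash; origin under its middle, on the bench. Its front (-x, at x = -180) faces the robot and holds the dust drawer, which slides along its x. The latch sits on the flat front part of the deck at y = 0.
- drawer: grey dust drawer, starting 15 to 40 mm open. Front panel 340 wide (y), 20 thick, from 20 to 138 above the bench; origin on the panel's front face, mid-width, at bench height; axes as the extractor's. Clamped, its origin is at x = -207 in the extractor's frame. A dark bar handle, 120 long, stands 35 off the panel at mid-width, 68 up; beyond 80 either side of the middle the panel is bare.
- drawer_left (a point): spot on the bare panel face to push on, 110 to the +y side of the middle, 115 above the bench. Pushing to +x meets 5 N of rail friction, then the rubber seal, 2 to 7 mm before the clamped place (worn: not to be seen, only felt). The seal yields about 1 mm per 12 N and eases the drawer back when let go. A steady push of 15 to 18 N seats it; over 25 N is too much.
- drawer_right (a point): the same, 110 to the -y side of the middle
- keeper (a point): seat in the keeper hook on the drawer front = centre of the crossbar when hooked; 162 above the bench; axes as the drawer's. Hook 26 wide (y). Its upright stem is 2.5 to 7.5 to the +x side of here; from its top a lip reaches to 3 on the -x side of here, underside 2.8 and top 5.8 above here. Open to -x and below; the keeper's foot on the drawer's top is 20 below.
- bail_bar (a point): centre of the bail's crossbar (5 mm wire); starts 30 to 75 above the keeper seat. To hook it, take it over the lip's tip, down on the -x side of it and back to +x under the lip until the stem stops it; any height on the stem below the lip will do. Left in front of the lip, it rides up and off as the lever swings.
- bail_mid (a point): midway between the bail's two legs, 16 from the crossbar towards the bail's hinge: the place to pinch the legs across (y) from above, 45 over all
- bail: wire bail, a steel U: two legs 40 apart (y, centres) and the crossbar. Origin on its hinge axis (y) in the lever, 15 from the lever's hinge towards the grip, 0.25 rad below the grip when shut; the legs run 89.5 along its -x axis to the crossbar. It stays where left (0.022 N m). Pulled to -x it swings the lever to the robot, pushed to +x back again (about 4 N).
- lever: latch lever, steel with red grip, 24 wide (y), 65 long; origin on its hinge axis (y), 16 above the deck and 75 to +x of the clamped keeper seat. Shut, its x axis points level to +x and its top is 5 above the hinge axis. It stays where left (0.06 N m). With the bail hooked it takes up to 14 N, 50 mm from the hinge, greatest near 0.9 rad; past centre (0.3 rad) it drops on a hard stop. Limit 25 N.
- lever_angle (a joint): angle of the lever: 0 shut and flat on its stop, 1.57 upright, up to 2.4 (leaning over to the robot, -x). Starts at 1.4 to 1.75.
- lever_tip (a point): centre of the red roll, 9 thick, at the lever's free end, 61 from the hinge axis
- sculpture: carved white granite knot, 130 across, 120 high, loose on the grille; to be left alone
- chisel: blue stone chisel 150 x 14 x 14, lying on the extractor's deck on the +y side of the latch; to be left alone
- point: dark point chisel 190 x 14 x 14, lying on the bench; to be left alone
- block_a: wooden bearer block 150 x 75 x 60 on the bench; to be left alone
- block_b: dark wooden block 130 x 80 x 65 on the bench; to be left alone
- offcut: white granite offcut 75 x 65 x 55 on the bench; to be left alone
- mallet: round wooden carver's mallet standing on its head, 96 across, 220 high; to be left alone
- brush: green hand brush 215 long, 40 high, on the bench; to be left alone

How it is judged:
By the outcome, as a careful person would: the job done as asked, in the order asked, and still so for the second after the job is handed in, with the robot touching nothing.
It also fails if it takes over 69 s, if anything falls off the work surface, if the arm or the gripper's body presses on something with over 40 N, if the wrist force passes 120 N, or if a joint passes its speed limit or range.

ROBOT

A 6-joint arm with a two-finger parallel gripper is mounted at the origin on the work surface. World frame = base frame: x ahead of the robot, y to its left, z up, the work surface at z = 0. Lengths are in m, angles in rad, forces in N, time in s.
With the tool pointing down it reaches from about 0.4 to 0.925 m from the base axis. Payload 12.5 kg.
Tool frame: the origin (TCP) lies on the centre line of the jaws, within the pads' length; the fingertips stand 8 mm ahead of it and the grasp point (between the pads) lies 11 mm behind it (env.nose_length is the distance from the TCP to the fingertips, in m); z points along the fingers, y is the line along which they close (so a half turn about z gives the same grasp; the last joint's range is limited). The gripper opens to 95 mm and grips with 3 to 60 N. Pads are 20 mm wide; open, the fingers measure 119 mm over their backs; the gripper's body (75 mm by 180 mm) begins 59 mm behind the grasp point.
Start: joints at [-1.417, 0.491, 1.559, -0, 1.092, -0.106], TCP at [0.161, -0.604, 0.223] pointing down, gripper open.
Joint ranges: [-3.1, 3.1], [-0.84, 2.19], [0.05, 2.79], [-1.13, 4.28], [0.06, 2.93], [-2.69, 2.69]. Speed limits (rad/s): [2.22, 2.22, 2.79, 3.14, 3.14, 3.14].

INTERFACE

Orientations are given as [roll, pitch, yaw] about the fixed x, y, z axes, in that order (R = Rz(yaw) Ry(pitch) Rx(roll)).
In Python, from plant import env gives the robot as it stands.
- The arm moves only by the tool apply_moves, never from a script. Its argument "targets" is a list that holds one entry, the list of rows, each a list of 7 numbers: the shift along the tool's x, y, z in mm, then the turn, a rotation vector about the tool's x, y, z in degrees, then the opening, from 0 (shut) to 1 (fully open). In form: [[[dx, dy, dz, wx, wy, wz, jaw], ...]]. A call has 1 to 5 rows; each row shifts and turns the commanded pose from where the row before left it, along the tool's axes as they then stand; what a row does not reach is not made up. A row lasts 1/12 s, in which the tool goes at most 41.7 mm and 7.16 degrees, less where a joint would pass 70% of its speed; a pose out of reach is approached as far as the arm can. A call is refused whole if a number of a shift passes 41.7 or a number of a turn 7.16, either way. A call with a gripper value outside its range is refused whole. The fingers move at their own pace and stop on an object; the grip force is fixed at half the most. Time passes only in rows, so rows that do not move let the fingers close. It gives the time, the measured TCP pose, the force, the opening and the grip force at its end, in the units of the state.
- env.observe(): the state, without advancing time (a new reading comes with each control period).
- env.get_image(name): name is "side" or "top" or "wrist"; returns (picture, depth): 400x640x3 uint8, blue, green, red; 400x640 float32, m along the optical axis (not along the pixel's ray), 0 where there is no reading.
- env.camera_params(name): a dict with "fov_y" (degrees; the focal length in pixels is half the picture's height over the tangent of half this angle, whatever the lens; pixels are square), "cx", "cy" (the principal point, pixels), "dist_coeffs" ([k1, k2, p1, p2, k3] as OpenCV has them; the pictures are not rectified), "eye" and "orientation" of the camera in the world. Camera axes: x right, y up, looking along -z (the intrinsics and any distortion apply to the point x, -y, -z); pixel columns grow to the right and rows downward; lengths in m; the calibration is good to about 2 mm. A picture is of the moment at which its call begins: read the wrist's pose just before it. camera_params takes no time and is no camera call; for the wrist camera it gives the pose at the moment of the call.
- env.close_job(): hands the job in; it is judged then, once.
The state is a dict: "clock": time; "joint_positions": joint angles; "joint_velocities": joint speeds; "joint_torque": joint torques, N m; "eef_pos": TCP position; "tcp_rot": TCP orientation; "force": force on the tool from outside, world axes, zero at the start; "moment": the same for the moment, N m; "grip_width": finger opening in m; "gripper_force": force on a finger pad.
Only numpy, scipy, OpenCV 4.12 (cv2) and the standard library are available. Lean on these libraries where they do the work, as an engineer would, in place of code of your own. Each camera call takes 0.05 s, during which the arm holds its last target. There are 200 camera calls.

## Working session

There is one attempt and no reset: what is moved stays moved. The work goes in short steps, Python scripts to look and compute and a tool call to move; the robot and the scene stay as the last step left them, time stands still between calls to the robot, and variables do not carry over. Pictures are saved under pics/ and viewed, at most 10 in all, crops included, and the job is handed in when it is done.

Besides the shell and the picture viewer there is one more tool, called after ">>>" as a command line: name --argument value ..., lists and objects as JSON in quotes. apply_moves: Moves the arm, as the interface text tells. Its arguments: {"type":"object","properties":{"targets":{"type":"array"}},"required":["targets"]}

```bash
ls; mkdir -p pics; cat > h.py <<'E'
import numpy as np, cv2
from scipy.spatial.transform import Rotation as R
from plant import env
def cam(n):
    p=env.camera_params(n); f=200/np.tan(np.radians(p['fov_y'])/2)
    K=np.array([[f,0,p['cx']],[0,f,p['cy']],[0,0,1]]); return p,K
def camR(p):
    o=np.array(p['orientation'],float)
    return o if o.shape==(3,3) else R.from_euler('xyz',o).as_matrix()
def world(p,K,u,v,d):
    q=cv2.undistortPoints(np.array([[[u,v]]],float),K,np.array(p['dist_coeffs'],float))[0,0]
    return camR(p)@np.array([q[0]*d,-q[1]*d,-d])+np.array(p['eye'])
def cloud(n):
    p,K=cam(n); img,dep=env.get_image(n)
    vv,uu=np.mgrid[0:400,0:640]
    q=cv2.undistortPoints(np.stack([uu,vv],-1).reshape(-1,1,2).astype(float),K,np.array(p['dist_coeffs'],float))[:,0]
    d=dep.reshape(-1)
    P=np.stack([q[:,0]*d,-q[:,1]*d,-d],1)@camR(p).T+np.array(p['eye'])
    P[d==0]=np.nan
    return img,P.reshape(400,640,3)
E
python3 - <<'E'
from h import *
print(env.observe())
for n in ['side','top']:
    print(n,env.camera_params(n))
    im,P=cloud(n); cv2.imwrite(f'pics/{n}0.png',im); np.save(f'{n}0.npy',P)
E
```

```text
pics
{'clock': 0.0, 'joint_positions': array([-1.41662460e+00,  4.91594370e-01,  1.55950446e+00,  2.13172502e-05,
        1.09171494e+00, -1.05607757e-01]), 'joint_velocities': array([-0.00181995,  0.00083132, -0.00027756,  0.00061602,  0.00082357,
        0.00033176]), 'joint_torque': array([ 3.65299479e-05, -6.12649870e+01, -2.58188260e+01,  6.92402967e-02,
        4.81677102e-02, -1.14206009e-04]), 'eef_pos': array([ 0.16052342, -0.60376035,  0.22202118]), 'tcp_rot': array([-3.14038033e+00, -1.47519562e-04,  2.59769557e-01]), 'force': array([-0.85184958,  0.12511094,  0.43467345]), 'moment': array([-0.0309845 ,  0.02710833,  0.04284476]), 'gripper_force': 0.0, 'grip_width': 0.09512584943740245}
side {'fov_y': 52.712255208329346, 'cx': 322.02487336212766, 'cy': 213.6480338996126, 'dist_coeffs': array([-0.03485505,  0.        ,  0.        ,  0.        ,  0.        ]), 'eye': array([0.50721005, 1.04141711, 0.74716987]), 'orientation': array([ 1.04957928,  0.01332133, -3.08898462])}
top {'fov_y': 50.18688999749639, 'cx': 321.1580768127884, 'cy': 196.79380144234594, 'dist_coeffs': array([-0.06338245,  0.        ,  0.        ,  0.        ,  0.        ]), 'eye': array([0.36883931, 0.00627576, 1.68594947]), 'orientation': array([ 0.11261497, -0.00990247, -1.55468076])}
```

View pics/side0.png

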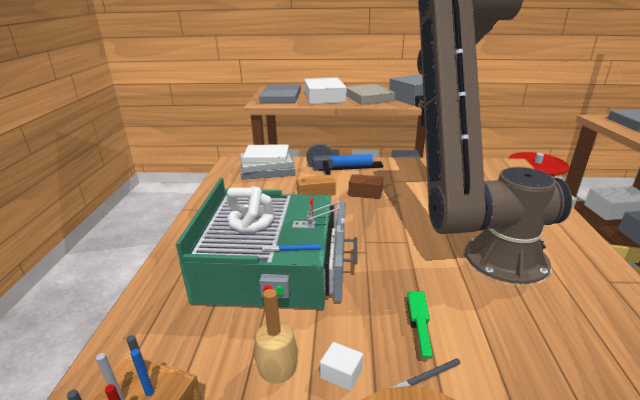

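View pics/top0.png

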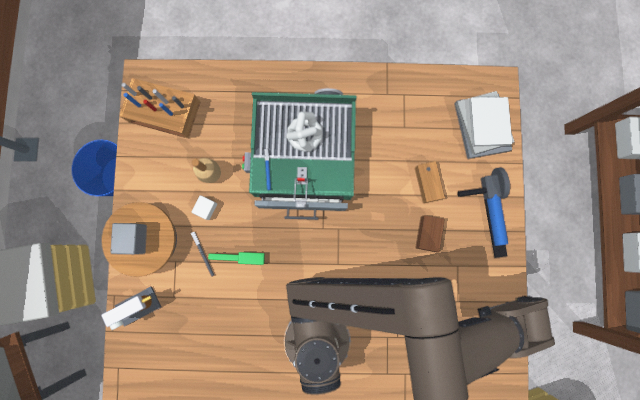

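The side picture shows the red lever upright at about (311,205), with the bail leaning to the robot, and the drawer open. In the top picture the extractor is at about (303,145), turned slightly, and the drawer panel is at row 204.

```bash
python3 - <<'E'
from h import *
P=np.load('top0.npy'); im=cv2.imread('pics/top0.png').astype(int)
b,g,r=im[...,0],im[...,1],im[...,2]
win=np.zeros((400,640),bool); win[85:220,240:365]=1
green=(g>r+20)&(g>b+5)&win
m=green&(abs(P[...,2]-.15)<.012)
print('deckz',np.median(P[m][:,2]),m.sum())
# splash+deck outline
m2=green&(P[...,2]>.14)&(P[...,2]<.25)
rect=cv2.minAreaRect(P[m2][:,:2].astype(np.float32)); print('rect deck',rect, cv2.boxPoints(rect).tolist())
# front deck edge: per column max row
grey=win&(~green)&(abs(P[...,2]-.138)<.012)&(P[...,0]<np.median(P[m][:,0]))
q=P[grey]; print(grey.sum(), q.min(0),q.max(0))
# deck front and side edges
pts=P[m]; 
ys=np.arange(pts[:,1].min()+.02,pts[:,1].max()-.02,.01)
e=[(y,pts[abs(pts[:,1]-y)<.005][:,0].min()) for y in ys]; print('front edge',np.polyfit(*zip(*e),1), np.array(e)[::6])
e=np.array([(y,q[abs(q[:,1]-y)<.005][:,0].min(),q[abs(q[:,1]-y)<.005][:,0].max()) for y in ys if (abs(q[:,1]-y)<.005).any()])
print(np.round(e,4)[::2])
red=win&(r>g+70)&(r>b+70); print('red',np.median(P[red],0),P[red][:,2].max(),red.sum())
S=np.load('side0.npy'); si=cv2.imread('pics/side0.png').astype(int)
w=np.zeros((400,640),bool); w[190:235,290:350]=1
red=w&(si[...,2]>si[...,1]+70)&(si[...,2]>si[...,0]+70)
print('side red',S[red].mean(0),S[red].min(0),S[red].max(0),red.sum())
hi=w&~red&(S[...,2]>.17)&(S[...,2]<.26)&(S[...,0]<.72); vv,uu=np.where(hi)
for a in sorted(zip(uu,vv))[::6]: print(a,np.round(S[a[1],a[0]],3))
crop=cv2.resize(si[175:275,270:370].astype(np.uint8),None,fx=5.5,fy=5.5,interpolation=cv2.INTER_CUBIC); cv2.imwrite('pics/side0c.png',crop)
E
```

```text
deckz 0.15052473531379718 3458
rect deck ((0.7326576709747314, 0.06520529091358185), (0.37896105647087097, 0.3603228032588959), 89.21747589111328) [[0.5499252676963806, -0.12179706245660782], [0.9102144837379456, -0.12671807408332825], [0.9153900742530823, 0.2522076368331909], [0.5551008582115173, 0.25712865591049194]]
751 [ 0.50510684 -0.10094811  0.12600803] [0.61900187 0.25698234 0.14998139]
front edge [0.01523628 0.55237671] [[-0.10613387  0.55084106]
 [-0.04613387  0.55108239]
 [ 0.01386613  0.55207284]
 [ 0.07386613  0.55293179]
 [ 0.13386613  0.55409842]
 [ 0.19386613  0.55701102]]
[[-0.0961  0.5051  0.5231]
 [-0.0761  0.5052  0.5492]
 [-0.0561  0.5075  0.5485]
 [-0.0361  0.5072  0.5487]
 [-0.0161  0.5064  0.5484]
 [ 0.0039  0.5062  0.5478]
 [ 0.0239  0.5068  0.5512]
 [ 0.0439  0.5095  0.551 ]
 [ 0.0639  0.5194  0.619 ]
 [ 0.0839  0.5085  0.5499]
 [ 0.1039  0.5076  0.5496]
 [ 0.1239  0.5079  0.5495]
 [ 0.1439  0.5085  0.553 ]
 [ 0.1639  0.5107  0.5528]
 [ 0.1839  0.5105  0.5649]
 [ 0.2039  0.5106  0.5519]
 [ 0.2239  0.5102  0.5507]]
red [nan nan nan] nan 36
side red [0.5957516
[... 1032 characters left out ...]
), np.int64(208)) [0.567 0.049 0.195]
(np.int64(323), np.int64(214)) [0.562 0.09  0.199]
(np.int64(325), np.int64(207)) [0.558 0.048 0.197]
(np.int64(326), np.int64(213)) [0.554 0.092 0.203]
(np.int64(328), np.int64(211)) [0.548 0.087 0.207]
(np.int64(330), np.int64(204)) [0.544 0.05  0.208]
(np.int64(331), np.int64(210)) [0.54  0.088 0.211]
(np.int64(333), np.int64(203)) [0.536 0.049 0.211]
(np.int64(334), np.int64(209)) [0.532 0.089 0.214]
(np.int64(336), np.int64(202)) [0.528 0.051 0.215]
(np.int64(337), np.int64(208)) [0.524 0.092 0.219]
(np.int64(338), np.int64(205)) [0.522 0.072 0.218]
(np.int64(339), np.int64(202)) [0.519 0.058 0.22 ]
(np.int64(339), np.int64(208)) [0.519 0.091 0.219]
```

View pics/side0c.png

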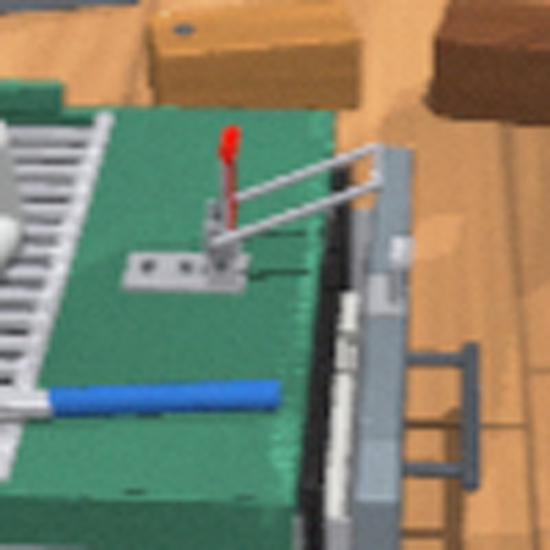

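The crop shows the lever nearly upright at crop (230,190), with the bail running up to its crossbar at about (378,165). The keeper is on the drawer top at about (395,265).

The extractor's yaw is about -0.0145 rad, and the latch centre line is at y≈0.067. I'll turn the tool to match, shut the jaws, and travel to a spot in front of the right side of the panel.

>>> apply_moves --targets '[[[0,0,0,0,0,5.24,0],[0,0,0,0,0,5.24,0],[0,0,0,0,0,5.24,0],[18,-34,0,0,0,0,0],[18,-34,0,0,0,0,0]]]'

```text
clock: 0.52
eef_pos: [0.1971, -0.5362, 0.2216]
tcp_rot: [-3.141, 0.0, -0.017]
force: [0.7, 0.7, -0.3]
grip_width: 0.0673
gripper_force: 0.0
```

>>> apply_moves --targets '[[[18,-34,0,0,0,0,0],[18,-34,0,0,0,0,0],[18,-34,0,0,0,0,0],[18,-34,0,0,0,0,0],[18,-34,0,0,0,0,0]]]'

```text
clock: 0.93
eef_pos: [0.2904, -0.3661, 0.2225]
tcp_rot: [-3.141, 0.0, -0.015]
force: [1.1, -0.2, 0.5]
grip_width: 0.0335
gripper_force: 0.0
```

>>> apply_moves --targets '[[[18,-34,0,0,0,0,0],[18,-34,0,0,0,0,0],[18,-34,0,0,0,0,0],[18,-34,0,0,0,0,0],[18,-34,0,0,0,0,0]]]'

```text
clock: 1.35
eef_pos: [0.3829, -0.1974, 0.2226]
tcp_rot: [3.142, 0.0, -0.015]
force: [0.9, 0.7, -0.3]
grip_width: 0.0024
gripper_force: 0.0
```

>>> apply_moves --targets '[[[19,-34,0,0,0,0,0],[19,-34,0,0,0,0,0],[19,-34,0,0,0,0,0],[19,-34,0,0,0,0,0],[0,0,0,0,0,0,0]]]'

```text
clock: 1.77
eef_pos: [0.4626, -0.0597, 0.2226]
tcp_rot: [-3.141, -0.001, -0.01]
force: [-0.0, 0.7, 0.3]
grip_width: 0.0003
gripper_force: 0.0
```

>>> apply_moves --targets '[[[0,0,35,0,0,0,0],[0,0,35,0,0,0,0],[0,0,34,0,0,0,0],[4,0,0,0,0,0,0],[4,0,0,0,0,0,0]]]'

```text
clock: 2.18
eef_pos: [0.4682, -0.0645, 0.1182]
tcp_rot: [-3.141, 0.003, -0.015]
force: [-0.0, -0.4, 0.2]
grip_width: 0.0007
gripper_force: 0.0
```

>>> apply_moves --targets '[[[4,0,0,0,0,0,0],[4,0,0,0,0,0,0],[4,0,0,0,0,0,0],[3,0,0,0,0,0,0],[3,0,0,0,0,0,0]]]'

```text
clock: 2.6
eef_pos: [0.4871, -0.0648, 0.1195]
tcp_rot: [3.141, -0.002, -0.015]
force: [-0.7, 0.0, -1.2]
grip_width: 0.0004
gripper_force: 0.0
```

>>> apply_moves --targets '[[[2,0,0,0,0,0,0],[2,0,0,0,0,0,0],[2,0,0,0,0,0,0],[2,0,0,0,0,0,0],[1,0,0,0,0,0,0]]]'

```text
clock: 3.02
eef_pos: [0.4949, -0.0648, 0.1185]
tcp_rot: [-3.141, 0.002, -0.014]
force: [-5.1, -1.8, 3.3]
grip_width: 0.0003
gripper_force: 2.5
```

>>> apply_moves --targets '[[[1,0,0,0,0,0,0],[1,0,0,0,0,0,0],[1,0,0,0,0,0,0],[1,0,0,0,0,0,0],[0,0,0,0,0,0,0]]]'

```text
clock: 3.43
eef_pos: [0.499, -0.0649, 0.1185]
tcp_rot: [-3.141, 0.001, -0.015]
force: [-4.8, -0.1, 2.2]
grip_width: 0.0004
gripper_force: 2.2
```

>>> apply_moves --targets '[[[1,0,0,0,0,0,0],[1,0,0,0,0,0,0],[1,0,0,0,0,0,0],[0.5,0,0,0,0,0,0],[0,0,0,0,0,0,0]]]'

```text
clock: 3.85
eef_pos: [0.5026, -0.0649, 0.1185]
tcp_rot: [-3.142, 0.001, -0.015]
force: [-5.2, -0.3, 2.5]
grip_width: 0.0006
gripper_force: 2.4
```

>>> apply_moves --targets '[[[0.4,0,0,0,0,0,0],[0.3,0,0,0,0,0,0],[0,0,0,0,0,0,0]]]'

```text
clock: 4.1
eef_pos: [0.5034, -0.0649, 0.1185]
tcp_rot: [-3.142, 0.001, -0.015]
force: [-4.2, -0.1, 1.3]
grip_width: 0.0003
gripper_force: 2.5
```

>>> apply_moves --targets '[[[0.4,0,0,0,0,0,0],[0.3,0,0,0,0,0,0],[0,0,0,0,0,0,0]]]'

```text
clock: 4.35
eef_pos: [0.5042, -0.0649, 0.1185]
tcp_rot: [-3.142, 0.0, -0.015]
force: [-5.0, 0.1, 1.6]
grip_width: 0.0007
gripper_force: 2.4
```

>>> apply_moves --targets '[[[0.4,0,0,0,0,0,0],[0.4,0,0,0,0,0,0],[0,0,0,0,0,0,0]]]'

```text
clock: 4.6
eef_pos: [0.505, -0.0649, 0.1185]
tcp_rot: [-3.142, 0.0, -0.015]
force: [-4.6, 0.7, 1.4]
grip_width: 0.0008
gripper_force: 2.4
```

>>> apply_moves --targets '[[[0.4,0,0,0,0,0,0],[0.2,0,0,0,0,0,0],[0,0,0,0,0,0,0]]]'

```text
clock: 4.85
eef_pos: [0.5056, -0.065, 0.1185]
tcp_rot: [-3.142, 0.0, -0.015]
force: [-5.9, 0.8, 1.2]
grip_width: 0.0005
gripper_force: 2.4
```

>>> apply_moves --targets '[[[0.3,0,0,0,0,0,0],[0.2,0,0,0,0,0,0],[0,0,0,0,0,0,0]]]'

```text
clock: 5.1
eef_pos: [0.5062, -0.0649, 0.1185]
tcp_rot: [-3.142, 0.0, -0.015]
force: [-4.8, -0.1, 1.0]
grip_width: 0.0003
gripper_force: 2.4
```

>>> apply_moves --targets '[[[0.4,0,0,0,0,0,0],[0.2,0,0,0,0,0,0],[0,0,0,0,0,0,0]]]'

```text
clock: 5.35
eef_pos: [0.5068, -0.065, 0.1185]
tcp_rot: [-3.142, 0.0, -0.015]
force: [-5.3, 1.5, 0.3]
grip_width: 0.0002
gripper_force: 2.4
```

>>> apply_moves --targets '[[[0.3,0,0,0,0,0,0],[0.2,0,0,0,0,0,0],[0,0,0,0,0,0,0]]]'

```text
clock: 5.6
eef_pos: [0.5073, -0.065, 0.1185]
tcp_rot: [-3.142, 0.0, -0.015]
force: [-4.7, 1.5, 0.3]
grip_width: 0.0002
gripper_force: 2.4
```

>>> apply_moves --targets '[[[0.3,0,0,0,0,0,0],[0.2,0,0,0,0,0,0],[0,0,0,0,0,0,0]]]'

```text
clock: 5.85
eef_pos: [0.5077, -0.065, 0.1185]
tcp_rot: [-3.142, 0.0, -0.015]
force: [-5.3, 1.2, 0.3]
grip_width: 0.0002
gripper_force: 2.5
```

>>> apply_moves --targets '[[[0.3,0,0,0,0,0,0],[0.2,0,0,0,0,0,0],[0,0,0,0,0,0,0]]]'

```text
clock: 6.1
eef_pos: [0.5079, -0.065, 0.1186]
tcp_rot: [-3.142, 0.001, -0.015]
force: [-7.7, 0.2, 1.9]
grip_width: 0.0007
gripper_force: 3.4
```

>>> apply_moves --targets '[[[0.3,0,0,0,0,0,0],[0,0,0,0,0,0,0]]]'

```text
clock: 6.27
eef_pos: [0.508, -0.065, 0.1185]
tcp_rot: [-3.142, 0.001, -0.014]
force: [-8.0, 1.0, 3.0]
grip_width: 0.0003
gripper_force: 3.9
```

>>> apply_moves --targets '[[[0.2,0,0,0,0,0,0],[0,0,0,0,0,0,0]]]'

```text
clock: 6.43
eef_pos: [0.5081, -0.065, 0.1185]
tcp_rot: [-3.141, 0.002, -0.014]
force: [-8.0, 0.4, 2.3]
grip_width: 0.0005
gripper_force: 4.3
```

>>> apply_moves --targets '[[[0.2,0,0,0,0,0,0],[0,0,0,0,0,0,0]]]'

```text
clock: 6.6
eef_pos: [0.5082, -0.065, 0.1185]
tcp_rot: [-3.141, 0.002, -0.014]
force: [-8.5, 0.3, 3.9]
grip_width: 0.0007
gripper_force: 4.7
```

>>> apply_moves --targets '[[[0.4,0,0,0,0,0,0],[0.4,0,0,0,0,0,0],[0,0,0,0,0,0,0]]]'

```text
clock: 6.85
eef_pos: [0.5085, -0.065, 0.1185]
tcp_rot: [-3.141, 0.003, -0.014]
force: [-11.6, -0.9, 5.4]
grip_width: 0.0008
gripper_force: 6.1
```

>>> apply_moves --targets '[[[0.4,0,0,0,0,0,0],[0,0,0,0,0,0,0]]]'

```text
clock: 7.02
eef_pos: [0.5086, -0.065, 0.1185]
tcp_rot: [-3.141, 0.004, -0.014]
force: [-13.8, -1.4, 6.1]
grip_width: 0.0004
gripper_force: 6.8
```

>>> apply_moves --targets '[[[0.4,0,0,0,0,0,0],[0.1,0,0,0,0,0,0],[0,0,0,0,0,0,0]]]'

```text
clock: 7.27
eef_pos: [0.5087, -0.065, 0.1185]
tcp_rot: [-3.141, 0.004, -0.014]
force: [-16.0, -1.4, 7.5]
grip_width: 0.0002
gripper_force: 7.7
```

>>> apply_moves --targets '[[[0.2,0,0,0,0,0,0],[0,0,0,0,0,0,0],[0,0,0,0,0,0,0]]]'

```text
clock: 7.52
eef_pos: [0.5088, -0.065, 0.1185]
tcp_rot: [-3.141, 0.005, -0.014]
force: [-16.8, -1.4, 8.4]
grip_width: 0.0006
gripper_force: 8.1
```

>>> apply_moves --targets '[[[0,0,0,0,0,0,0],[0,0,0,0,0,0,0],[0,0,0,0,0,0,0],[0,0,0,0,0,0,0],[0,0,0,0,0,0,0]]]'

```text
clock: 7.93
eef_pos: [0.5088, -0.065, 0.1185]
tcp_rot: [-3.141, 0.005, -0.014]
force: [-16.4, -2.0, 8.6]
grip_width: 0.0005
gripper_force: 8.1
```

>>> apply_moves --targets '[[[0,0,0,0,0,0,0],[0,0,0,0,0,0,0],[0,0,0,0,0,0,0],[0,0,0,0,0,0,0],[0,0,0,0,0,0,0]]]'

```text
clock: 8.35
eef_pos: [0.5088, -0.065, 0.1185]
tcp_rot: [-3.141, 0.005, -0.014]
force: [-16.2, -2.1, 8.9]
grip_width: 0.0007
gripper_force: 8.1
```

>>> apply_moves --targets '[[[-2,0,0,0,0,0,0],[-8,0,0,0,0,0,0],[-25,0,0,0,0,0,0.5],[-35,0,0,0,0,0,0.7],[0,0,-35,0,0,0,0.8]]]'

```text
clock: 8.77
eef_pos: [0.4318, -0.0621, 0.1486]
tcp_rot: [-3.138, 0.014, -0.015]
force: [0.5, 0.3, -0.6]
grip_width: 0.0152
gripper_force: 0.0
```

>>> apply_moves --targets '[[[0,0,-41,0,0,0,0.8],[0,0,-41,0,0,0,0.8],[0,-10,-41,0,0,0,0.8],[0,-40,0,0,0,0,0.8],[0,-40,0,0,0,0,0.8]]]'

```text
clock: 9.18
eef_pos: [0.4435, 0.0258, 0.2788]
tcp_rot: [3.141, -0.008, -0.018]
force: [0.5, -0.1, -0.9]
grip_width: 0.0481
gripper_force: 0.0
```

>>> apply_moves --targets '[[[0,-40,0,0,0,0,0.8],[0,0,0,0,0,0,0.8],[0,0,0,0,0,0,0.8],[0,0,0,0,0,0,0.8]]]'

```text
clock: 9.52
eef_pos: [0.4431, 0.0657, 0.2762]
tcp_rot: [3.141, -0.001, -0.014]
force: [0.3, -0.8, -0.3]
grip_width: 0.0732
gripper_force: 0.0
```

```bash
python3 - <<'E'
from h import *
s=env.observe(); print(s['eef_pos'],s['tcp_rot'])
p,K=cam('wrist'); print(p)
im,P=cloud('wrist'); cv2.imwrite('pics/w1.png',im); np.save('w1.npy',P)
E
```

```text
[0.4431115  0.06569538 0.27620626] [ 3.14138225e+00 -1.31359933e-03 -1.36607491e-02]
{'fov_y': 70.4312875229825, 'cx': 319.4212477955104, 'cy': 202.4893169531423, 'dist_coeffs': array([0.00714015, 0.        , 0.        , 0.        , 0.        ]), 'eye': array([0.52209128, 0.06518979, 0.43821095]), 'orientation': array([-2.82627842e-01, -2.94948140e-04, -1.58410498e+00])}
```

View pics/w1.png

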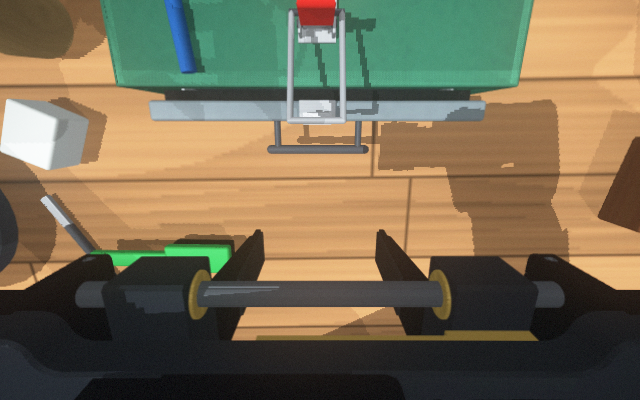

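The wrist picture shows the bail's legs at columns 291 and 344, the crossbar at row 121, and the keeper's top at (317,107). Now I'll measure them.

```bash
python3 - <<'E'
from h import *
P=np.load('w1.npy'); 
yaw=-.0145; c=np.array([.7327,.0652])
Rz=np.array([[np.cos(yaw),-np.sin(yaw)],[np.sin(yaw),np.cos(yaw)]])
E=P.copy(); E[...,:2]=(P[...,:2]-c)@Rz
E=np.round(E*1000,1)
print('bar'); 
for u in range(296,342,8): print(u,[tuple(E[v,u]) for v in (119,120,121,122,123) if E[v,u,2]>180])
print('legs'); 
for v in range(30,120,15): print(v,[(u,tuple(E[v,u])) for u in list(range(287,296))+list(range(340,348)) if E[v,u,2]>172])
print('keeper col 310,326');
for v in range(94,120): print(v,E[v,310],E[v,326])
print('panel edges')
for v in (98,100,102,110,118,119,120,121,122): print(v,E[v,200],E[v,430])
print('keeper row 107',[(u,E[107,u,1],E[107,u,2]) for u in range(294,342,3)])
print('deck edges row 60',[(u,E[60,u,1],E[60,u,2]) for u in list(range(105,120,2))+list(range(518,532,2))])
print('red',[ (v,tuple(E[v,316])) for v in range(0,45,3)])
E
```

```text
bar
296 [(np.float64(-209.8), np.float64(14.3), np.float64(218.2)), (np.float64(-210.5), np.float64(14.3), np.float64(218.4)), (np.float64(-211.2), np.float64(14.3), np.float64(218.8)), (np.float64(-211.9), np.float64(14.4), np.float64(218.2)), (np.float64(-212.7), np.float64(14.5), np.float64(217.2))]
304 [(np.float64(-209.8), np.float64(8.4), np.float64(218.1)), (np.float64(-210.5), np.float64(8.3), np.float64(219.5)), (np.float64(-211.2), np.float64(8.4), np.float64(218.6)), (np.float64(-211.9), np.float64(8.3), np.float64(219.5)), (np.float64(-212.6), np.float64(8.4), np.float64(217.5))]
312 [(np.float64(-209.8), np.float64(2.4), np.float64(219.1)), (np.float64(-210.5), np.float64(2.4), np.float64(219.4)), (np.float64(-211.2), np.float64(2.4), np.float64(219.5)), (np.float64(-211.9), np.float64(2.4), np.float64(217.8)), (np.float64(-212.6), np.float64(2.4), np.float64(217.3))]
320 [(np.float64(-209.8), np.float64(-3.6), np.float64(219.3)), (np.float64(-210.5), np.float64(-3.6), np.float64(218.4)), (np.float64(-211.2), np.float64(-3.6), np.float64(218.4)), (np.float64(-211.9), np.
[... 9040 characters left out ...]
at64(-137.2), np.float64(-0.6), np.float64(207.4))), (15, (np.float64(-137.5), np.float64(-0.6), np.float64(202.3))), (18, (np.float64(-137.2), np.float64(-0.5), np.float64(195.0))), (21, (np.float64(-137.4), np.float64(-0.4), np.float64(189.1))), (24, (np.float64(-137.1), np.float64(-0.3), np.float64(180.8))), (27, (np.float64(-136.8), np.float64(-0.2), np.float64(172.1))), (30, (np.float64(-133.8), np.float64(-0.0), np.float64(153.0))), (33, (np.float64(-136.1), np.float64(-0.0), np.float64(152.7))), (36, (np.float64(-138.4), np.float64(-0.0), np.float64(152.7))), (39, (np.float64(-140.8), np.float64(0.0), np.float64(152.8))), (42, (np.float64(-143.1), np.float64(0.0), np.float64(152.2)))]
```

```bash
cat > plan.py <<'E'
import numpy as np
from scipy.optimize import brentq
H=np.array([-132.6,166.]); L=89.5
def state(bar):
    bar=np.array(bar,float)-H
    f=lambda p: np.hypot(*(15*np.array([np.cos(p),np.sin(p)])-bar))-L
    p=brentq(f,0.1,2.6); B=15*np.array([np.cos(p),np.sin(p)])
    d=(B-bar)/L; return p+.25, np.arctan2(-d[1],d[0]), bar+H+14*d   # lever angle, bail rise to -x, grip
def ext(p):
    y=-.0145; d=np.array(p[:2])-[.7327,.0652]; c,s=np.cos(y),np.sin(y)
    return np.array([c*d[0]+s*d[1],-s*d[0]+c*d[1],p[2]])*1000
E
python3 - <<'E'
from plan import *; from h import *
print('tcp ext',ext(env.observe()['eef_pos']))
P=np.load('w1.npy')
for v in range(120,128): print(v,[np.round(ext(P[v,u]),1).tolist() for u in (312,324)])
W=[(-210.5,216),(-215,208),(-218.5,198),(-220.5,186),(-220.5,172),(-220.5,157),(-215,157),(-211.5,157)]
tilt=np.radians(10); b0=None; prev=None
for w in W:
    th,b,g=state(w); b0=b if b0 is None else b0
    t=tilt+(b-b0)   # + = body to +x
    if prev is not None:
        d=g-prev[0]; tp=prev[1]; xx=np.array([np.cos(tp),-np.sin(tp)]); zz=-np.array([np.sin(tp),np.cos(tp)])
        print('   move',np.round([d@xx,0,d@zz,0,-np.degrees(t-tp),0],1))
    print(w,'theta %.2f beta %.1f'%(th,np.degrees(b)),'grip',np.round(g,1),'tilt %.1f'%np.degrees(t)); prev=(g,t)
E
```

```text
tcp ext [-289.54705391   -4.25737106  276.13239995]
120 [[-210.5, 2.4, 219.4], [-210.5, -6.5, 218.6]]
121 [[-211.2, 2.4, 219.5], [-211.2, -6.5, 219.0]]
122 [[-211.9, 2.4, 217.8], [-211.9, -6.5, 218.7]]
123 [[-212.6, 2.4, 217.3], [-212.6, -6.5, 219.2]]
124 [[-214.0, 3.7, 167.2], [-214.0, -7.3, 168.4]]
125 [[-217.5, 7.8, 1.6], [-217.5, -10.0, -1.2]]
126 [[-219.0, 7.9, 0.6], [-219.0, -10.1, -0.9]]
127 [[-220.4, 7.9, 0.1], [-220.4, -10.1, -0.3]]
(-210.5, 216) theta 1.54 beta 23.4 grip [-197.7  210.4] tilt 10.0
   move [-2.8  0.   7.3  0.   5.7  0. ]
(-215, 208) theta 1.63 beta 17.7 grip [-201.7  203.7] tilt 4.3
   move [-2.5  0.   8.6  0.   6.7  0. ]
(-218.5, 198) theta 1.69 beta 11.0 grip [-204.8  195.3] tilt -2.4
   move [-2.2  0.  10.   0.   7.8  0. ]
(-220.5, 186) theta 1.72 beta 3.2 grip [-206.5  185.2] tilt -10.2
   move [-2.1  0.  11.6  0.   9.   0. ]
(-220.5, 172) theta 1.74 beta -5.7 grip [-206.6  173.4] tilt -19.2
   move [-4.6  0.  11.8  0.   9.8  0. ]
(-220.5, 157) theta 1.93 beta -15.5 grip [-207.   160.7] tilt -28.9
   move [ 4.8  0.   2.7  0.  -0.3  0. ]
(-215, 157) theta 1.55 beta -15.2 grip [-201.5  160.7] tilt -28.6
   move [ 3.   0.   1.9  0.  -1.1  0. ]
(-211.5, 157) theta 1.26 beta -14.1 grip [-197.9  160.4] tilt -27.5
```

The lip's tip is at x≈-214.5 and the seat at about -211.5. Next I'll approach the bail legs and pinch them.

>>> apply_moves --targets '[[[31,-4,0,0,0,0,0.8],[31,0,0,0,0,0,0.8],[30,0,0,0,-5,0,0.8],[0,0,0,0,-5,0,0.8],[0,0,0,0,0,0,0.8]]]'

```text
clock: 9.98
eef_pos: [0.5371, 0.0665, 0.2745]
tcp_rot: [3.141, 0.18, -0.018]
force: [-0.6, 0.3, -0.3]
grip_width: 0.0761
gripper_force: 0.0
```

>>> apply_moves --targets '[[[4,0,22,0,0,0,0.8],[4,0,22,0,0,0,0.8],[3.5,0,21,0,0,0,0.8],[0,0,0,0,0,0,0.7],[0,0,0,0,0,0,0.7]]]'

```text
clock: 10.4
eef_pos: [0.5344, 0.0676, 0.2101]
tcp_rot: [3.142, 0.174, -0.016]
force: [0.2, -0.1, -0.1]
grip_width: 0.0688
gripper_force: 0.0
```

```bash
python3 - <<'E'
from plan import *; from h import *
s=env.observe(); print('tcp ext',ext(s['eef_pos']),s['tcp_rot'],s['force'],s['grip_width'])
E
```

```text
tcp ext [-198.30622322   -0.48160954  210.12218331] [ 3.14151795  0.17447741 -0.01586852] [ 0.17540711 -0.12412754 -0.06180322] 0.06879013412477054
```

Placed well; I'll close on the legs.

>>> apply_moves --targets '[[[0,0,0,0,0,0,0.4],[0,0,0,0,0,0,0.4],[0,0,0,0,0,0,0.4],[0,0,0,0,0,0,0.4],[0,0,0,0,0,0,0.4]]]'

```text
clock: 10.82
eef_pos: [0.5349, 0.0677, 0.2107]
tcp_rot: [3.14, 0.174, -0.014]
force: [-2.4, -5.9, 2.0]
grip_width: 0.0441
gripper_force: 30.0
```

>>> apply_moves --targets '[[[-1.4,0.5,3.6,0,2.85,0,0.4],[-1.4,0,3.6,0,2.85,0,0.4],[-1.2,0,4.3,0,3.35,0,0.4],[-1.2,0,4.3,0,3.35,0,0.4],[0,0,0,0,0,0,0.4]]]'

```text
clock: 11.23
eef_pos: [0.5278, 0.0677, 0.1951]
tcp_rot: [3.141, -0.046, -0.014]
force: [2.5, -4.8, -0.6]
grip_width: 0.0442
gripper_force: 30.0
```

```bash
python3 - <<'E'
from plan import *; from h import *
s=env.observe(); print('tcp ext',ext(s['eef_pos']),np.degrees(s['tcp_rot']),s['force'],s['grip_width'])
E
```

```text
tcp ext [-204.91472405   -0.46300222  195.1428501 ] [179.94751173  -2.63311024  -0.80222648] [ 2.53144479 -4.79080417 -0.604497  ] 0.044172168801190695
```

>>> apply_moves --targets '[[[-1.1,0.3,5,0,3.9,0,0.4],[-1.1,0,5,0,3.9,0,0.4],[-1,0,5.8,0,4.5,0,0.4],[-1,0,5.8,0,4.5,0,0.4],[0,0,0,0,0,0,0.4]]]'

```text
clock: 11.65
eef_pos: [0.5265, 0.0676, 0.1726]
tcp_rot: [3.141, -0.337, -0.014]
force: [-0.5, -2.9, 1.1]
grip_width: 0.0439
gripper_force: 30.0
```

```bash
python3 - <<'E'
from plan import *; from h import *
s=env.observe(); print('tcp ext',ext(s['eef_pos']),np.degrees(s['tcp_rot']),s['force'],s['grip_width'])
im,P=cloud('wrist'); cv2.imwrite('pics/w2.png',im); np.save('w2.npy',P)
E
```

```text
tcp ext [-206.21056951   -0.54060813  172.62309501] [179.97587785 -19.31391315  -0.81082531] [-0.4897578  -2.91516744  1.14444478] 0.043890806140289944
```

View pics/w2.png

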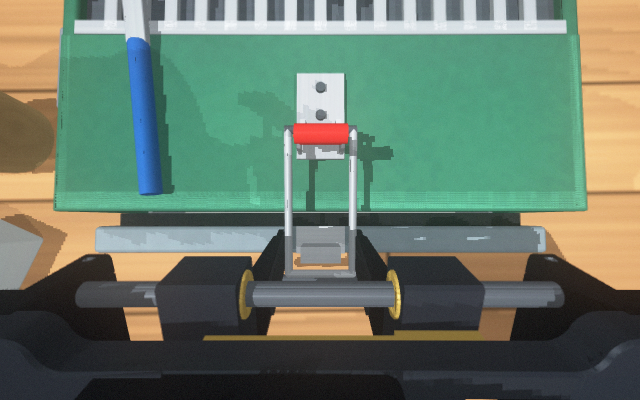

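The bar shows at row 275, clear in front of the keeper's lip, which ends at about row 263. I'll get the numbers before going down.

```bash
python3 - <<'E'
from plan import *
P=np.load('w2.npy')
for v in range(240,284,2): print(v,[np.round(ext(P[v,u]),1).tolist() for u in (312,328)])
E
```

```text
240 [[-201.7, 5.5, 141.1], [-201.7, -6.4, 141.1]]
242 [[-203.2, 5.5, 140.4], [-203.1, -6.3, 141.9]]
244 [[-203.7, 5.2, 150.5], [-203.8, -6.1, 149.9]]
246 [[-203.6, 4.8, 165.7], [-203.7, -5.6, 164.5]]
248 [[-204.7, 4.8, 167.5], [-204.7, -5.5, 167.6]]
250 [[-206.0, 4.8, 167.7], [-206.0, -5.6, 167.1]]
252 [[-207.3, 4.8, 167.0], [-207.4, -5.6, 166.6]]
254 [[-208.4, 4.7, 168.8], [-208.6, -5.6, 167.1]]
256 [[-209.8, 4.8, 167.5], [-209.7, -5.5, 168.7]]
258 [[-211.0, 4.7, 168.2], [-211.1, -5.5, 167.4]]
260 [[-212.4, 4.8, 167.2], [-212.3, -5.5, 167.7]]
262 [[-213.6, 4.7, 167.9], [-213.5, -5.5, 168.2]]
264 [[-241.8, 9.0, 1.9], [-242.1, -10.7, -0.4]]
266 [[-244.5, 9.0, -0.2], [-244.6, -10.7, -0.6]]
268 [[-247.1, 9.0, -1.1], [-246.9, -10.6, -0.2]]
270 [[-217.8, 4.6, 172.7], [-217.9, -5.4, 172.2]]
272 [[-218.8, 4.6, 173.8], [-218.9, -5.4, 173.1]]
274 [[-220.1, 4.6, 173.5], [-220.0, -5.3, 173.8]]
276 [[-221.5, 4.6, 172.7], [-221.7, -5.4, 171.8]]
278 [[-243.9, 7.1, 72.2], [-243.7, -8.4, 72.9]]
280 [[-245.4, 7.1, 73.8], [-245.7, -8.4, 72.5]]
282 [[-205.5, 2.4, 260.6], [-205.4, -2.7, 260.9]]
```

>>> apply_moves --targets '[[[-1.5,0.3,4,0,3.2,0,0.4],[-1.5,0,4,0,3.2,0,0.4],[-1.5,0,3.8,0,3.2,0,0.4],[0,0,0,0,0,0,0.4]]]'

```text
clock: 12.03
eef_pos: [0.5281, 0.0675, 0.1602]
tcp_rot: [3.141, -0.502, -0.014]
force: [1.4, -0.3, 1.2]
grip_width: 0.044
gripper_force: 30.0
```

```bash
cat > st.py <<'E'
from plan import *; from h import *
s=env.observe(); e=ext(s['eef_pos']); t=-s['tcp_rot'][1]
print('tcp ext',e,np.degrees(s['tcp_rot']),s['force'],s['grip_width'],s['clock'])
E
python3 st.py
```

```text
tcp ext [-204.58277761   -0.71566655  160.20408755] [179.97709748 -28.78623096  -0.81964306] [ 1.42114893 -0.27853391  1.23156748] 0.04397684953328431 12.0333
```

>>> apply_moves --targets '[[[1.3,0,0.7,0,0,0,0.4],[1.3,0,0.7,0,0,0,0.4],[1.3,0,0.7,0,0,0,0.4],[0,0,0,0,0,0,0.4]]]'

```text
clock: 12.37
eef_pos: [0.5316, 0.0673, 0.16]
tcp_rot: [3.141, -0.496, -0.014]
force: [-4.3, -0.4, -0.0]
grip_width: 0.0438
gripper_force: 30.0
```

>>> apply_moves --targets '[[[0.9,0,0.5,0,0,0,0.4],[0.5,0,0.2,0,0,0,0.4],[0,0,0,0,0,0,0.4]]]'

```text
clock: 12.62
eef_pos: [0.533, 0.0673, 0.16]
tcp_rot: [3.141, -0.496, -0.014]
force: [-5.6, 0.2, 0.2]
grip_width: 0.0437
gripper_force: 30.0
```

>>> apply_moves --targets '[[[0.4,0,0.2,0,0,0,0.4],[0.4,0,0.2,0,0,0,0.4],[0,0,0,0,0,0,0.4]]]'

```text
clock: 12.87
eef_pos: [0.5338, 0.0673, 0.1599]
tcp_rot: [3.141, -0.495, -0.014]
force: [-5.6, -0.5, -0.8]
grip_width: 0.0438
gripper_force: 30.0
```

```bash
python3 st.py
```

```text
tcp ext [-198.91831472   -0.76576536  159.94204746] [179.95572856 -28.38436035  -0.81782426] [-5.64092531 -0.54149444 -0.81450233] 0.043812894541451666 12.8667
```

>>> apply_moves --targets '[[[0.4,0,0.2,0,0,0,0.4],[0.4,0,0.2,0,0,0,0.4],[0,0,0,0,0,0,0.4]]]'

```text
clock: 13.12
eef_pos: [0.5345, 0.0673, 0.1599]
tcp_rot: [3.141, -0.495, -0.014]
force: [-5.9, 0.1, -0.7]
grip_width: 0.044
gripper_force: 30.0
```

>>> apply_moves --targets '[[[0.4,0,0.2,0,0,0,0.4],[0.4,0,0.2,0,0,0,0.4],[0,0,0,0,0,0,0.4]]]'

```text
clock: 13.37
eef_pos: [0.5351, 0.0673, 0.1598]
tcp_rot: [3.141, -0.494, -0.014]
force: [-7.2, 0.1, -0.2]
grip_width: 0.0439
gripper_force: 30.0
```

```bash
python3 st.py
```

```text
tcp ext [-197.56009317   -0.7394703   159.7851171 ] [179.95492478 -28.32521816  -0.81675727] [-7.21092484  0.05941778 -0.23550558] 0.04393879327849678 13.3667
```

>>> apply_moves --targets '[[[0.4,0,0.2,0,0,0,0.4],[0.4,0,0.2,0,0,0,0.4],[0,0,0,0,0,0,0.4]]]'

```text
clock: 13.62
eef_pos: [0.5353, 0.0673, 0.1596]
tcp_rot: [3.141, -0.493, -0.014]
force: [-12.0, -0.3, 1.6]
grip_width: 0.0438
gripper_force: 30.0
```

```bash
cat >> st.py <<'E'
im,P=cloud('wrist'); cv2.imwrite('pics/w3.png',im[180:290,230:410].repeat(4,0).repeat(4,1)); np.save('w3.npy',P)
for v in range(236,282,2): print(v,[np.round(ext(P[v,u]),1).tolist() for u in (312,328)])
E
python3 st.py
```

```text
tcp ext [-197.42419614   -0.75495704  159.62777239] [179.94919316 -28.24287129  -0.81383467] [-11.96114268  -0.33523588   1.59967564] 0.04381718167582344 13.6167
236 [[-185.2, 5.2, 129.8], [-185.4, -6.5, 132.4]]
238 [[-186.8, 5.2, 132.0], [-186.7, -6.5, 131.1]]
240 [[-188.2, 5.2, 131.3], [-188.2, -6.5, 131.7]]
242 [[-189.6, 5.2, 129.8], [-189.6, -6.5, 130.5]]
244 [[-191.8, 4.9, 141.6], [-191.7, -6.2, 141.1]]
246 [[-193.1, 4.9, 141.5], [-193.1, -6.2, 141.5]]
248 [[-194.6, 4.9, 142.6], [-194.5, -6.2, 140.6]]
250 [[-195.9, 4.9, 141.7], [-195.9, -6.2, 141.8]]
252 [[-197.2, 4.9, 141.1], [-197.2, -6.2, 141.3]]
254 [[-198.6, 4.9, 140.6], [-198.6, -6.2, 141.0]]
256 [[-199.9, 4.9, 141.1], [-199.9, -6.2, 140.7]]
258 [[-201.3, 4.8, 141.9], [-201.3, -6.2, 140.7]]
260 [[-202.6, 4.9, 140.6], [-202.6, -6.1, 140.8]]
262 [[-204.0, 4.2, 167.4], [-204.0, -5.3, 167.2]]
264 [[-205.2, 4.2, 168.5], [-205.2, -5.3, 166.9]]
266 [[-206.4, 4.2, 166.7], [-206.3, -5.3, 167.7]]
268 [[-207.5, 4.2, 167.1], [-207.5, -5.3, 166.9]]
270 [[-208.6, 4.2, 168.0], [-208.7, -5.3, 167.0]]
272 [[-209.8, 4.2, 167.4], [-209.8, -5.3, 168.3]]
274 [[-211.0, 4.2, 167.1], [-210.9, -5.3, 167.4]]
276 [[-212.0, 4.1, 168.8], [-212.0, -5.2, 168.3]]
278 [[-213.2, 4.2, 167.2], [-213.2, -5.3, 167.6]]
280 [[-224.0, 8.2, 0.5], [-224.1, -10.3, -0.9]]
```

View pics/w3.png

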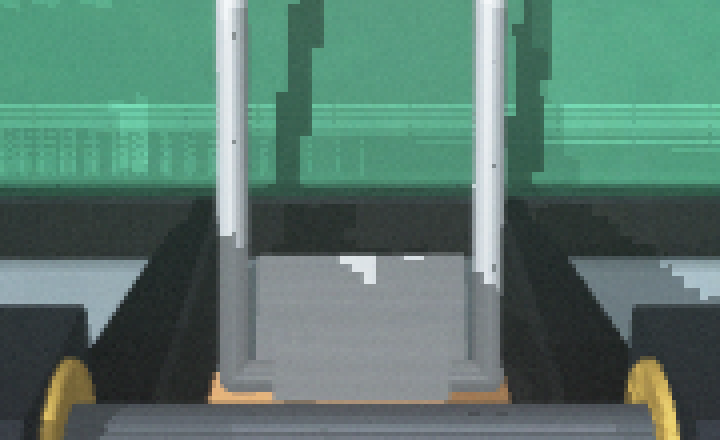

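The crossbar has passed under the lip and stopped on the stem (crop, about (360,385)), with 12 N felt, so it is hooked. I'll relax the push, open the jaws and back out.

>>> apply_moves --targets '[[[-0.6,0,-0.3,0,0,0,0.4],[0,0,0,0,0,0,0.75],[0,0,0,0,0,0,0.75],[0,0,0,0,0,0,0.75],[0,0,0,0,0,0,0.75]]]'

```text
clock: 14.08
eef_pos: [0.5372, 0.0673, 0.1609]
tcp_rot: [3.142, -0.502, -0.015]
force: [-0.3, -0.4, -0.0]
grip_width: 0.0654
gripper_force: 0.0
```

>>> apply_moves --targets '[[[0,0,-20,0,0,0,0.75],[0,0,-40,0,0,0,0.6],[0,0,-40,0,0,0,0.2],[0,0,-20,0,-7,0,0],[0,0,0,0,-7,0,0]]]'

```text
clock: 14.5
eef_pos: [0.479, 0.0685, 0.2667]
tcp_rot: [-3.141, -0.281, -0.014]
force: [0.1, -0.1, 0.7]
grip_width: 0.05
gripper_force: 0.0
```

>>> apply_moves --targets '[[[0,0,0,0,-7,0,0],[0,0,0,0,-7,0,0],[0,0,0,0,0,0,0],[0,0,0,0,0,0,0],[0,0,0,0,0,0,0]]]'

```text
clock: 14.92
eef_pos: [0.4805, 0.068, 0.2618]
tcp_rot: [3.141, -0.037, -0.015]
force: [-0.6, 0.8, -0.3]
grip_width: 0.0169
gripper_force: 0.0
```

```bash
python3 - <<'E'
from plan import *; from h import *
s=env.observe(); print('tcp ext',ext(s['eef_pos']),np.degrees(s['tcp_rot']),s['force'],s['grip_width'],s['clock'])
im,P=cloud('wrist'); cv2.imwrite('pics/w4.png',im); np.save('w4.npy',P)
b,g,r=[im[...,i].astype(int) for i in range(3)]
E=np.apply_along_axis(ext,2,P)
red=(r>g+70)&(r>b+70)&(E[...,2]>160)&(abs(E[...,1])<30)
q=E[red]; print('red n',len(q),q.min(0),q.max(0)); h=q[q[:,2]>q[:,2].max()-5]; print('top',h.mean(0))
T=np.apply_along_axis(ext,2,np.load('top0.npy')); m=(T[...,2]>180)&(T[...,0]>-90)&(T[...,0]<150)&(abs(T[...,1])<120); print('sculpt',T[m].min(0),T[m].max(0))
E
```

```text
tcp ext [-252.1668323    -0.81012931  261.78058836] [179.97482851  -2.12157743  -0.85191056] [-0.56698389  0.79964855 -0.31386222] 0.016927718464272306 14.9167
red n 1717 [-133.15344339  -13.31804804  181.34083538] [-114.88920307   12.41261397  231.73898993]
top [-119.61430361   -0.27711247  229.27566057]
sculpt [-24.94493243 -66.43815805 180.01113037] [103.03533791  56.13679213 273.31521045]
```

View pics/w4.png

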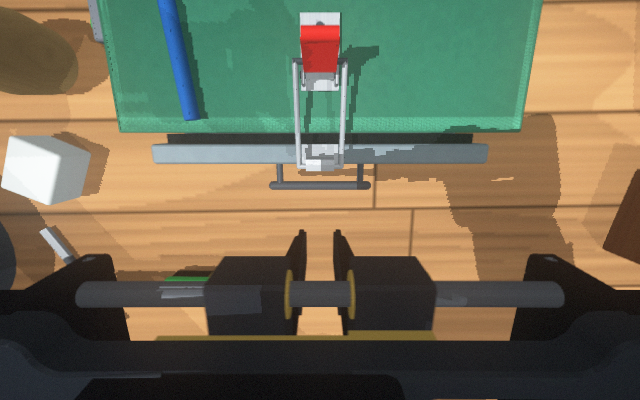

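Both ends of the bar show beside the keeper's lip at about (318,165), so it is still hooked. The lever is at about 1.36 rad. I'll bring the closed fingertips to its robot-side face.

>>> apply_moves --targets '[[[32,0,0,0,-2,0,0],[32,0,12,0,0,0,0],[30,0,26,0,0,0,0],[0,0,0,0,0,0,0],[0,0,0,0,0,0,0]]]'

```text
clock: 15.38
eef_pos: [0.5745, 0.0666, 0.2236]
tcp_rot: [3.141, 0.002, -0.015]
force: [-1.0, -0.3, 0.8]
grip_width: -0.0001
gripper_force: 0.0
```

```bash
cat > st.py <<'E'
from plan import *; from h import *
s=env.observe(); e=ext(s['eef_pos'])
print('tcp ext',e,np.degrees(s['tcp_rot']),s['force'],s['grip_width'],s['clock'])
def tcp(th,r=50): return H+[r*np.cos(th)-5*np.sin(th)-10, r*np.sin(th)+5*np.cos(th)+8]
from scipy.optimize import minimize_scalar
# angle implied by corner
c=e[[0,2]]+[10,-8]-H; print('theta now',np.arctan2(c[1],c[0])-np.arcsin(5/np.hypot(*c)),'r',np.sqrt(c@c-25))
E
python3 st.py; python3 - <<'E'
import sys; sys.argv=['']
from plan import *
def tcp(th,r=50): return H+[r*np.cos(th)-5*np.sin(th)-10, r*np.sin(th)+5*np.cos(th)+8]
for th in np.arange(1.4,-.06,-.1): print(round(th,2),np.round(tcp(th),1),'d',np.round((tcp(th-.1)-tcp(th))*[1,-1],2))
E
```

```text
tcp ext [-158.24995463   -0.90630208  223.57058896] [ 1.79968937e+02  9.97002313e-02 -8.56342363e-01] [-0.96122072 -0.33240647  0.75378074] -7.24870487466984e-05 15.3833
theta now 1.7802679315190568 r 51.7413216849826
1.4 [-139.   224.1] d [4.99 0.61]
1.3 [-134.   223.5] d [4.9 1.1]
1.2 [-129.1  222.4] d [4.77 1.59]
1.1 [-124.4  220.8] d [4.58 2.05]
1.0 [-119.8  218.8] d [4.36 2.5 ]
0.9 [-115.4  216.3] d [4.08 2.92]
0.8 [-111.4  213.4] d [3.77 3.32]
0.7 [-107.6  210. ] d [3.42 3.68]
0.6 [-104.2  206.4] d [3.04 4.  ]
0.5 [-101.1  202.4] d [2.62 4.28]
0.4 [-98.5 198.1] d [2.18 4.52]
0.3 [-96.3 193.6] d [1.72 4.72]
0.2 [-94.6 188.8] d [1.24 4.87]
0.1 [-93.3 184. ] d [0.75 4.97]
-0.0 [-92.6 179. ] d [0.25 5.02]
```

>>> apply_moves --targets '[[[8,0,0,0,0,0,0],[6,0,0,0,0,0,0],[3,0,0,0,0,0,0],[2,0,0,0,0,0,0],[2,0,0,0,0,0,0]]]'

```text
clock: 15.8
eef_pos: [0.5959, 0.0663, 0.2261]
tcp_rot: [3.141, -0.002, -0.015]
force: [-0.7, 0.2, -0.8]
grip_width: 0.0003
gripper_force: 0.0
```

>>> apply_moves --targets '[[[2,0,0.2,0,0,0,0],[2,0,0.4,0,0,0,0],[1,0,0.3,0,0,0,0],[1,0,0.3,0,0,0,0]]]'

```text
clock: 16.13
eef_pos: [0.6016, 0.0662, 0.2242]
tcp_rot: [3.141, -0.0, -0.015]
force: [-3.0, 0.1, 2.6]
grip_width: 0.0005
gripper_force: 1.5
```

>>> apply_moves --targets '[[[1.2,0,0.4,0,0,0,0],[1.2,0,0.4,0,0,0,0],[1.2,0,0.5,0,0,0,0]]]'

```text
clock: 16.38
eef_pos: [0.6054, 0.0662, 0.2229]
tcp_rot: [3.141, -0.0, -0.015]
force: [-4.3, -0.6, 3.1]
grip_width: 0.0004
gripper_force: 1.8
```

```bash
python3 st.py
```

```text
tcp ext [-127.26568079   -0.87229864  222.9052428 ] [ 1.79969409e+02 -2.13153657e-02 -8.52879356e-01] [-4.29513872 -0.61988798  3.09640029] 0.00041957372084213063 16.3833
theta now 1.1692428846865677 r 51.00847105250333
```

>>> apply_moves --targets '[[[1.4,0,0.6,0,0,0,0],[1.4,0,0.6,0,0,0,0],[1.4,0,0.6,0,0,0,0]]]'

```text
clock: 16.63
eef_pos: [0.6097, 0.0661, 0.2211]
tcp_rot: [3.141, -0.0, -0.015]
force: [-4.3, 0.3, 3.1]
grip_width: 0.0005
gripper_force: 2.3
```

>>> apply_moves --targets '[[[1.3,0,0.8,0,0,0,0],[1.3,0,0.8,0,0,0,0],[1.3,0,0.8,0,0,0,0]]]'

```text
clock: 16.88
eef_pos: [0.6138, 0.066, 0.2188]
tcp_rot: [3.141, -0.001, -0.015]
force: [-4.7, 0.7, 5.4]
grip_width: 0.0004
gripper_force: 3.2
```

```bash
python3 st.py
```

```text
tcp ext [-118.92648079   -0.94017303  218.80840003] [ 1.79970027e+02 -5.39415752e-02 -8.59641544e-01] [-4.72611462  0.68356899  5.37290399] 0.0003623548211316086 16.8833
theta now 0.9859206917797971 r 50.430429551047226
```

>>> apply_moves --targets '[[[1.3,0,0.9,0,0,0,0],[1.2,0,0.9,0,0,0,0],[1.2,0,0.9,0,0,0,0]]]'

```text
clock: 17.13
eef_pos: [0.6177, 0.0659, 0.2163]
tcp_rot: [3.141, -0.002, -0.015]
force: [-3.7, 0.5, 7.2]
grip_width: 0.0005
gripper_force: 3.3
```

>>> apply_moves --targets '[[[1.2,0,1.0,0,0,0,0],[1.1,0,1.0,0,0,0,0],[1.1,0,1.0,0,0,0,0]]]'

```text
clock: 17.38
eef_pos: [0.6214, 0.0659, 0.2135]
tcp_rot: [3.141, -0.003, -0.015]
force: [-1.9, 0.3, 7.5]
grip_width: 0.0006
gripper_force: 3.1
```

>>> apply_moves --targets '[[[1.1,0,1.1,0,0,0,0],[1.1,0,1.1,0,0,0,0],[1.0,0,1.1,0,0,0,0]]]'

```text
clock: 17.63
eef_pos: [0.6249, 0.0658, 0.2103]
tcp_rot: [3.141, -0.003, -0.015]
force: [-1.6, 0.9, 6.7]
grip_width: 0.0005
gripper_force: 2.8
```

```bash
python3 st.py
```

```text
tcp ext [-107.84703456   -0.93165897  210.30410889] [179.97494391  -0.18758258  -0.86195545] [-1.60623578  0.91720558  6.70269694] 0.000511903908286965 17.6333
theta now 0.7075705725168678 r 50.00756872036057
```

>>> apply_moves --targets '[[[1.0,0,1.1,0,0,0,0],[1.0,0,1.1,0,0,0,0],[1.0,0,1.2,0,0,0,0],[0.9,0,1.2,0,0,0,0]]]'

```text
clock: 17.97
eef_pos: [0.629, 0.0658, 0.2057]
tcp_rot: [3.141, -0.004, -0.015]
force: [1.8, 0.2, 5.2]
grip_width: 0.0005
gripper_force: 2.2
```

>>> apply_moves --targets '[[[0.9,0,1.3,0,0,0,0],[0.8,0,1.3,0,0,0,0],[0.8,0,1.3,0,0,0,0],[0.8,0,1.3,0,0,0,0]]]'

```text
clock: 18.3
eef_pos: [0.6316, 0.0657, 0.1999]
tcp_rot: [3.141, -0.002, -0.015]
force: [0.4, 0.5, 3.1]
grip_width: 0.0004
gripper_force: 1.4
```

>>> apply_moves --targets '[[[0.7,0,1.3,0,0,0,0],[0.7,0,1.4,0,0,0,0],[0.6,0,1.4,0,0,0,0],[0.6,0,1.4,0,0,0,0]]]'

```text
clock: 18.63
eef_pos: [0.6336, 0.0657, 0.194]
tcp_rot: [3.141, -0.0, -0.015]
force: [0.7, 0.2, 0.8]
grip_width: 0.0002
gripper_force: 0.4
```

```bash
python3 st.py
```

```text
tcp ext [-99.07569423  -0.95791237 194.03169689] [ 1.79967486e+02 -9.08718588e-03 -8.57382229e-01] [0.72642026 0.21545301 0.77215531] 0.00020523481729309856 18.6333
theta now 0.3267914974544591 r 47.65117074314375
```

>>> apply_moves --targets '[[[0.8,0,2,0,0,0,0],[0.6,0,2,0,0,0,0],[0.5,0,2,0,0,0,0],[0.4,0,2,0,0,0,0],[0.3,0,2,0,0,0,0]]]'

```text
clock: 19.05
eef_pos: [0.6362, 0.0656, 0.1841]
tcp_rot: [3.141, -0.0, -0.015]
force: [-0.1, -0.1, -0.6]
grip_width: 0.0007
gripper_force: 0.0
```

>>> apply_moves --targets '[[[0.2,0,1,0,0,0,0],[0.1,0,1,0,0,0,0],[0,0,0.7,0,0,0,0],[0,0,0.5,0,0,0,0],[0,0,0,0,0,0,0]]]'

```text
clock: 19.47
eef_pos: [0.6366, 0.0656, 0.1812]
tcp_rot: [3.141, -0.001, -0.015]
force: [0.9, -0.2, 0.6]
grip_width: 0.0006
gripper_force: 0.0
```

```bash
python3 st.py
```

```text
tcp ext [-96.13153099  -0.95547576 181.19412708] [ 1.79968950e+02 -3.51309806e-02 -8.58035928e-01] [ 0.94306602 -0.22953673  0.57265224] 0.0006197565821326733 19.4667
theta now 0.04706349180652658 r 46.755471091280214
```

Continuing gently down until the stop is felt.

>>> apply_moves --targets '[[[0,0,0.7,0,0,0,0],[0,0,0.7,0,0,0,0],[0,0,0.6,0,0,0,0],[0,0,0,0,0,0,0]]]'

```text
clock: 19.8
eef_pos: [0.6365, 0.0656, 0.1791]
tcp_rot: [3.141, -0.0, -0.015]
force: [-0.7, 0.1, 0.1]
grip_width: 0.0002
gripper_force: 0.0
```

>>> apply_moves --targets '[[[0,0,0.4,0,0,0,0],[0,0,0.4,0,0,0,0],[0,0,0,0,0,0,0]]]'

```text
clock: 20.05
eef_pos: [0.6366, 0.0656, 0.1783]
tcp_rot: [3.141, -0.001, -0.015]
force: [0.2, -0.9, 0.0]
grip_width: 0.0004
gripper_force: 0.0
```

>>> apply_moves --targets '[[[0,0,0.4,0,0,0,0],[0,0,0.3,0,0,0,0],[0,0,0,0,0,0,0]]]'

```text
clock: 20.3
eef_pos: [0.6366, 0.0656, 0.1782]
tcp_rot: [3.141, -0.001, -0.015]
force: [-1.3, 0.6, 5.6]
grip_width: 0.0005
gripper_force: 2.4
```

```bash
python3 st.py
```

```text
tcp ext [-96.07563952  -0.97837884 178.23630085] [ 1.79965730e+02 -6.08898370e-02 -8.55144824e-01] [-1.29334216  0.56131221  5.57981561] 0.0004716326364105563 20.3
theta now -0.0164280638884364 r 46.448491505948226
```

>>> apply_moves --targets '[[[0,0,0.3,0,0,0,0],[0,0,0.2,0,0,0,0],[0,0,0,0,0,0,0],[0,0,0,0,0,0,0]]]'

```text
clock: 20.63
eef_pos: [0.6366, 0.0656, 0.1782]
tcp_rot: [3.141, -0.001, -0.015]
force: [-3.5, 0.1, 8.0]
grip_width: 0.0003
gripper_force: 4.3
```

>>> apply_moves --targets '[[[0,0,-3,0,0,0,0],[0,0,-20,0,0,0,0],[0,0,-40,0,0,0,0],[-40,0,-10,0,0,0,0],[-40,0,0,0,0,0,0]]]'

```text
clock: 21.05
eef_pos: [0.5576, 0.0668, 0.2526]
tcp_rot: [3.141, -0.006, -0.015]
force: [-0.0, 0.3, -0.8]
grip_width: 0.0001
gripper_force: 0.0
```

>>> apply_moves --targets '[[[-40,0,0,0,0,0,0],[-30,0,0,0,0,0,0],[0,0,0,0,0,0,0],[0,0,0,0,0,0,0]]]'

```text
clock: 21.38
eef_pos: [0.486, 0.068, 0.2509]
tcp_rot: [3.141, -0.002, -0.015]
force: [1.3, -1.1, 0.5]
grip_width: 0.0004
gripper_force: 0.0
```

```bash
python3 - <<'E'
from plan import *; from h import *
s=env.observe(); print('tcp ext',ext(s['eef_pos']),s['force'],s['clock'])
im,P=cloud('wrist'); cv2.imwrite('pics/w5.png',im); np.save('w5.npy',P)
b,g,r=[im[...,i].astype(int) for i in range(3)]
E=np.apply_along_axis(ext,2,P)
red=(r>g+70)&(r>b+70)&(E[...,2]>155)&(abs(E[...,1])<30)
q=E[red]; print('red n',len(q),q.min(0),q.max(0),np.median(q,0))
m=(abs(E[...,2]-138)<4)&(abs(E[...,1])>60)&(abs(E[...,1])<150)&(E[...,0]<-185); print('panel front',np.percentile(E[m][:,0],[1,3,50]))
m=(abs(E[...,2]-168)<3)&(abs(E[...,1])<12)&(E[...,0]<-190); print('lip',E[m][:,0].min(),E[m][:,0].max())
E
```

```text
tcp ext [-246.76391434   -0.7665151   250.94053902] [ 1.27120763 -1.11139875  0.5249965 ] 21.3833
red n 1815 [-118.37320381  -13.45863173  168.57374021] [-82.5998711   12.5540183  173.55002912] [-99.80811036  -0.73469467 171.1201023 ]
panel front [-208.07032314 -206.88982132 -197.9005565 ]
lip -210.51868997294508 -200.58989007723494
```

View pics/w5.png

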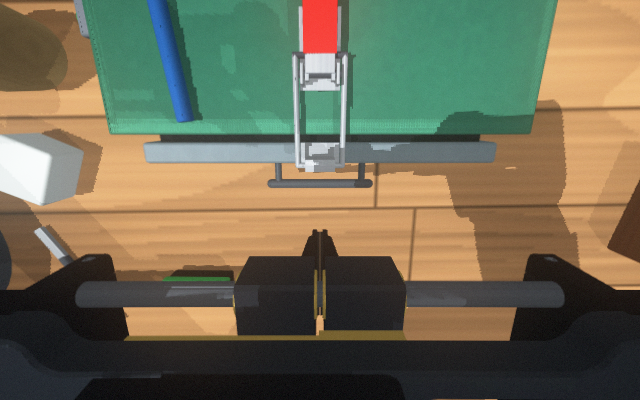

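The lever lies flat: its top is level at 171 mm. The bail is hooked at about (320,160), and the drawer's front is at about -207 to -208, which is its clamped place. The arm is clear, so I'm handing in.

```bash
python3 -c "
from plant import env; print(env.close_job())"
```

```text
the job is handed in; nothing more can be done
None
```

The drawer is seated (steady push of about 16–17 N), the bail is hooked under the keeper's lip, and the lever is past centre and pressed flat with about 9 N; the job was handed in at about 21 s with the arm clear.

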